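Mount a lined mixing cup on the mixer's keyed drive hub

TASK

Get the lab mixer ready: drop the blue liner cup into the metal cup holder while the holder waits in its black stand, then grip the loaded holder itself and push its keyed stem down into the mixer's drive hub, turning it until the key slips into the slot, and press it fully home so that the holder's underside sits flush on the hub. A spring in the hub pushes it back up, so finish while still gripping the holder and holding it pressed home; leave the other things on the bench where they are and do not tip the cups over.

Things in the scene. Friction and masses are not known exactly. Their poses are not given: they have to be found in the camera images.
- liner: Loose blue plastic cup, round, open at the top, 40 g or so, standing upright on the bench: 66 mm tall, outer diameter 42 mm at the bottom and 53 mm at the rim (straight taper), wall 2.5 mm. Origin: centre of its underside, z up. Seated in the holder its rim stands 26 mm above the holder's rim.
- holder: Loose aluminium cup holder, round, open-topped, 160 g. 46 mm tall above its flat underside, outer diameter 52 mm at the bottom, 60 mm at the rim, wall 3 mm, floor 6 mm thick, inner diameter 46 mm at the floor, 54 mm at the mouth. Origin: centre of the underside, z up. Starts upright in the stand, underside 42 mm above the bench. An orange stripe on wall and rim marks its +x, the key's side.
- stem_tip (a point): Tip (chamfered) of the steel stem under the holder, 34 mm below its underside. Stem 20 mm in diameter. The orange key on the stem's +x side is 7 mm wide, reaches 15.5 mm from the axis and runs from the underside to 22 mm below it: the lowest 12 mm of the stem is plain round. In the stand the stem hangs free.
- holder_floor (a point): Centre of the holder's inner floor, 6 mm above the holder's origin; the liner's underside rests here when nested.
- stand: Fixed black plastic ring that the holder is parked in, 68 mm outer diameter, 38 mm hole, 42 mm tall. Origin: centre of its underside on the bench.
- hub: Steel drive hub, locked (does not turn), on the deck of the white mixer base: upright round block, 48 mm in diameter, 48 mm tall, foot 45 mm and top 93 mm above the bench. Its bore has one radial keyway open along the hub's +x; orange lines on the keyway's edges and an orange tab at the foot show it. Origin: centre of the foot, z up.
- hub_mouth (a point): Centre of the 23 mm bore at the hub's top face, 48 mm above the hub's origin. Keyway 10 mm wide, full depth. The key fits when the holder's +x points along the hub's +x within about 0.1 rad. The plain stem enters 12 mm before the key meets the top face; when home the holder's underside rests on the top face.
- ejector (a joint): Sprung ejector pin inside the bore, its travel in m: 0 at rest (top 25 mm below the mouth), about 0.009 with the holder fully home; at most 0.010. It pushes up with 5 N at rest and about 9 N when fully down, enough to lift the loaded holder.
- mixer: White fixed mixer base under the hub, 170 mm square, deck 45 mm above the bench, a low grey console along its far (+x) edge rising to 72 mm. Origin: centre of its underside; the hub stands in its middle.
- beaker: Bystander: loose amber glass beaker, 60 mm rim diameter, 70 mm tall. Not to be used. Origin: centre of its underside.
- bottle_a: Bystander: loose clear bottle with blue cap, 60 mm diameter, 130 mm tall. Origin: centre of its underside.
- bottle_b: Bystander: loose amber bottle with yellow cap, 52 mm diameter, 100 mm tall. Origin: centre of its underside.
- jar: Bystander: loose small white jar with red lid, 40 mm diameter, 45 mm tall. Origin: centre of its underside.
- marker: Bystander: loose black marker pen lying on the bench, 13 mm thick, 120 mm long. Origin: its underside at the middle.
- rack: Bystander: fixed green tube rack with capped tubes, 60 x 130 mm (x, y), 78 mm tall. Origin: centre of its underside.

How it is judged:
By the outcome, as a careful person would: the job done as asked, in the order asked, and still so for the second after the job is handed in, while the arm keeps its last pose, push and grip.
It also fails if it takes over 51 s, if anything falls off the work surface, if the arm or the gripper's body presses on something with over 40 N, if the wrist force passes 120 N, or if a joint passes its speed limit or range.

ROBOT

A 6-joint arm with a two-finger parallel gripper is mounted at the origin on the work surface. World frame = base frame: x ahead of the robot, y to its left, z up, the work surface at z = 0. Lengths are in m, angles in rad, forces in N, time in s.
With the tool pointing down it reaches from about 0.35 to 0.85 m from the base axis. Payload 8.1 kg.
Tool frame: the origin (TCP) lies at the very end of the fingers, on their centre line; the grasp point (between the pads) lies 19 mm behind it (grasp_offset is the distance from the TCP to the grasp point, in m); z points along the fingers, y is the direction in which the jaws open and shut (so a half turn about z gives the same grasp; the last joint's range is limited). The gripper opens to 93 mm and grips with 3 to 60 N. Pads are 15 mm wide; open, the fingers measure 128 mm over their backs; the gripper's body (75 mm by 188 mm) begins 65 mm behind the grasp point.
Start: joints at [-1.394, 0.13, 1.488, -0, 1.523, -0.085], TCP at [0.155, -0.58, 0.219] pointing down, gripper open.
Joint ranges: [-2.96, 2.96], [-0.89, 2.26], [0.02, 2.5], [-1.34, 4.48], [0, 2.73], [-2.66, 2.66]. Speed limits (rad/s): [2.39, 2.39, 2.79, 3.14, 3.14, 3.14].

INTERFACE

Orientations are given as a rotation vector (axis times angle).
In Python, from plant import read_state, read_camera, close_job, search_frame, masks_of, grasp_offset gives the robot as it stands.
- The arm moves only by the tool drive_tool, never from a script. Its argument "plan" is a list of rows, each an object with "claw": the closure, from 0 (fully open) to 1 (shut); "linear": the shift along the tool's x, y, z in cm, a list of three; "angular": the turn, a rotation vector about the tool's x, y, z in degrees, a list of three. In form: [{"claw": claw, "linear": [tx, ty, tz], "angular": [ax, ay, az]}, ...]. A call has 1 to 12 rows; each row shifts and turns the commanded pose from where the row before left it, along the tool's axes as they then stand; what a row does not reach is not made up. A row lasts 1/8 s, in which the tool goes at most 62.5 mm and 10.7 degrees, less where a joint would pass 70% of its speed; a pose out of reach is approached as far as the arm can. A call is refused whole if a number of a shift passes 6.25 or a number of a turn 10.7, either way. A call with a gripper value outside its range is refused whole. The fingers move at their own pace and stop on an object; "newtons" is the grip in N (left out, the last holds). Time passes only in rows, so rows that do not move let the fingers close. It gives the time, the measured TCP pose, the force and the opening at its end, in the units of the state.
- read_state(): the state, without advancing time (a new reading comes with each control period).
- read_camera(name): name is "side" or "top"; returns a dict with "pixels" (384x512x3 uint8, red, green, blue), "K" (3x3 intrinsics, pixels), "xyz" and "attitude" of the camera in the world. Camera axes: x right, y up, looking along -z (the intrinsics and any distortion apply to the point x, -y, -z); pixel columns grow to the right and rows downward; lengths in m; the calibration is good to about 2 mm. A picture is of the moment at which its call begins. There is no depth.
- close_job(): hands the job in, once; it reports no verdict.
Trained networks look in a picture, given as the dict that the camera call returned (one of the last four; its "shot" number tells which), for a name from the list of things; names that differ only in an ending like _2 or _b are one class to them, and where a whole thing is asked for, a point or a joint stands for the part that bears it (a point fixed in the world has none). Each returns a list of dicts, best first, with "p" (0 to 1); they miss things now and then, are a little off and sometimes report something else, mostly with a low value. They report only what shows in the picture. A call takes as long as a camera call.
- search_frame(picture, label): "at" ([x, y, z] in m, in world coordinates, good to about 4 mm: the middle of the surface that is visible of it).
- masks_of(picture, label): "mask" (384x512 bool, what is visible of it).
The state is a dict: "t": time; "q": joint angles; "dq": joint speeds; "joint_torque": joint torques, N m; "tool_pos": TCP position; "orientation": TCP orientation; "force": force on the tool from outside, world axes, zero at the start; "wrist_torque": the same for the moment, N m; "opening": finger opening in m.
Only numpy, scipy, OpenCV 4.12 (cv2) and the standard library are available. Lean on these libraries where they do the work, as an engineer would, in place of code of your own. Each camera call takes 0.05 s, during which the arm holds its last target.

## Working session

There is one attempt and no reset: what is moved stays moved. The work goes in short steps, Python scripts to look and compute and a tool call to move; the robot and the scene stay as the last step left them, time stands still between calls to the robot, and variables do not carry over. Pictures are saved under pics/ and viewed, and the job is handed in when it is done.

Besides the shell and the picture viewer there is one more tool, called as name([rows], argument=value, ...), one row to a line, values as JSON. drive_tool: Moves the arm, as the interface text tells. Its arguments: {"type":"object","properties":{"plan":{"type":"array"},"newtons":{"type":"number"}},"required":["plan"]}

```bash
ls; mkdir -p pics
python3 - <<'E'
from plant import *
import cv2, numpy as np
s=read_state(); print(s)
for n in ["side","top"]:
    p=read_camera(n); cv2.imwrite(f"pics/{n}0.png",p["pixels"][:,:,::-1]); print(n,p["K"],p["xyz"],p["attitude"],p["shot"],[k for k in p])
    for l in ["liner","holder","stand","hub","hub_mouth","holder_floor","beaker","mixer"]:
        print(l,[(np.round(d["at"],4).tolist(),round(d["p"],2)) for d in search_frame(p,l)][:3])
print(grasp_offset)
E
```

```text
pics
{'t': 0.0, 'q': array([-1.39443172e+00,  1.31167744e-01,  1.48924002e+00, -2.19912289e-05,
        1.52299603e+00, -8.54003118e-02]), 'dq': array([-8.70603017e-05, -1.78764673e-04,  1.02042496e-03, -7.16614822e-05,
        5.76408118e-04,  1.61932653e-04]), 'joint_torque': array([-1.25844530e-03, -5.59843147e+01, -4.91760027e+01,  7.67067284e-02,
        3.58647597e-02, -1.71730885e-04]), 'tool_pos': array([ 0.15518722, -0.57900968,  0.21760508]), 'orientation': array([-3.11292994e+00, -4.09772115e-01,  1.63721645e-04]), 'force': array([-0.22780317, -0.12379324,  0.44703871]), 'wrist_torque': array([0.01848327, 0.0133051 , 0.03173192]), 'opening': 0.0927718205291041}
side [[496.97263427   0.         255.35271692]
 [  0.         496.97263427 188.18308752]
 [  0.           0.           1.        ]] [-0.00573399  0.71129487  0.72992784] [ 0.4070217  -1.21491188 -2.25551971] 1 ['pixels', 'K', 'xyz', 'attitude', 'shot']
liner [([0.6086, -0.152, 0.0473], 0.83)]
holder [([0.4771, -0.2282, 0.0685], 0.8)]
stand [([0.4659, -0.2142, 0.0244], 0.73)]
hub [([0.5914, 0.1861, 0.0713], 0.63)]
hu
[... 208 characters left out ...]
op [[494.19322315   0.         260.55584259]
 [  0.         494.19322315 185.76660346]
 [  0.           0.           1.        ]] [ 0.41684138 -0.05202681  1.12035068] [ 0.1079772  -0.09645456 -1.56219451] 2 ['pixels', 'K', 'xyz', 'attitude', 'shot']
liner [([0.6268, -0.1622, 0.0306], 0.88), ([0.6596, -0.3509, 0.0455], 0.26)]
holder [([0.4839, -0.2504, 0.0491], 0.59)]
stand [([0.4703, -0.2206, 0.0415], 0.8), ([0.6009, 0.1677, 0.0704], 0.59)]
hub [([0.6029, 0.1655, 0.0715], 0.64)]
hub_mouth [([0.6002, 0.1686, 0.0704], 0.82), ([0.4372, -0.083, 0.0144], 0.55)]
holder_floor [([0.4843, -0.2456, 0.0493], 0.6)]
beaker [([0.4369, -0.0824, 0.0143], 0.6)]
mixer [([0.6025, 0.1641, 0.0487], 0.7)]
0.0188
```

View pics/side0.png

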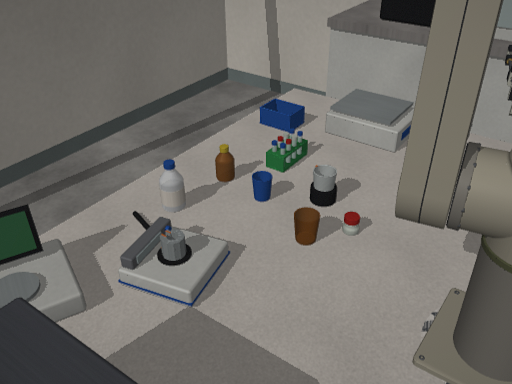

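View pics/top0.png

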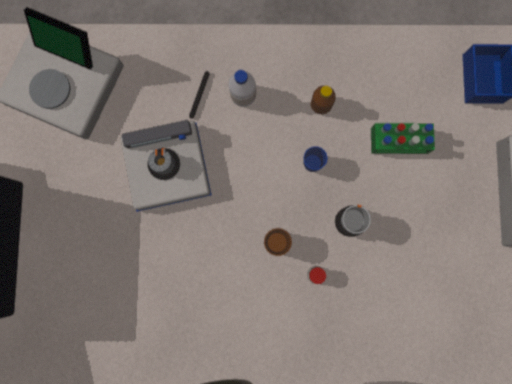

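Run:
```python
import cv2
a=cv2.imread("pics/top0.png")
def c(im,r,f,n): 
    x0,x1,y0,y1=r; cv2.imwrite(n,cv2.resize(im[y0:y1,x0:x1],None,fx=f,fy=f,interpolation=cv2.INTER_CUBIC))
c(a,(300,400,170,320),4,"pics/z1.png")
```

```text
(no output)
```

The top view shows the liner at about (315,159), the holder in its stand at (353,220) with an orange mark near (360,207), and the hub at (163,163) with an orange keyway pointing up and to the left. The side view agrees. Next I'll zoom in and fit the silhouettes.

```bash
cat > h.py <<'E'
import cv2, numpy as np
from scipy.spatial.transform import Rotation as R
from scipy.optimize import minimize
def proj(p,X):
    X=np.atleast_2d(X); Rm=R.from_rotvec(p["attitude"]).as_matrix()
    c=(X-p["xyz"])@Rm; u=c*[1,-1,-1]; v=u@p["K"].T; return v[:,:2]/v[:,2:]
def circ(x,y,z,d,n=48):
    a=np.linspace(0,2*np.pi,n,endpoint=False); return np.c_[x+d/2*np.cos(a),y+d/2*np.sin(a),np.full(n,z)]
def plane(p,uv,z):
    uv=np.atleast_2d(uv).astype(float); r=np.c_[uv,np.ones(len(uv))]@np.linalg.inv(p["K"]).T*[1,-1,-1]
    d=r@R.from_rotvec(p["attitude"]).as_matrix().T
    return p["xyz"]+d*((z-p["xyz"][2])/d[:,2])[:,None]
def render(p,pts):
    m=np.zeros((384*4,512*4),np.uint8); h=cv2.convexHull(((proj(p,pts)+.5)*4).astype(np.float32)).astype(np.int32)
    cv2.fillConvexPoly(m,h,1); return cv2.resize(m.astype(np.float32),(512,384),interpolation=cv2.INTER_AREA)
def fit(p,mask,prof,x0):
    f=lambda q: np.abs(render(p,np.vstack([circ(q[0],q[1],z,d) for z,d in prof]))-mask).sum()
    r=minimize(f,x0,method="Nelder-Mead",options=dict(initial_simplex=[x0,[x0[0]+.01,x0[1]],[x0[0],x0[1]+.01]],xatol=1e-4)); return r.x,r.fun,mask.sum()
E
python3 - <<'E'
from plant import *
from h import *
import pickle
P={}
for n in ["side","top"]:
    p=read_camera(n); P[n]=p
    M={}
    for l in ["liner","holder","hub","stand","mixer"]:
        m=masks_of(p,l); 
        if m: M[l]=m[0]["mask"]
    p["M"]=M
    for l,prof,x0 in [("liner",[(0,.042),(.066,.053)],[.615,-.155]),("holder",[(.042,.052),(.088,.060)],[.475,-.235]),("hub",[(.045,.048),(.093,.048)],[.595,.175]),("stand",[(0,.068),(.042,.068)],[.475,-.235])]:
        if l in M: print(n,l,fit(p,M[l].astype(float),prof,x0))
    print(n, {k:(v.sum(),np.argwhere(v).min(0),np.argwhere(v).max(0)) for k,v in M.items()})
pickle.dump(P,open("P.pkl","wb"))
t=P["top"]["pixels"][:,:,::-1]; s=P["side"]["pixels"][:,:,::-1]
def c(im,cx,cy,w): return cv2.resize(im[cy-w:cy+w,cx-w:cx+w],(380,380),interpolation=cv2.INTER_CUBIC)
g=np.hstack([c(t,353,220,24),c(t,163,163,24)])
cv2.imwrite("pics/z2.png",g)
cv2.imwrite("pics/z3.png",np.hstack([c(s,324,185,26),c(s,172,245,26)]))
E
```

```text
side liner (array([ 0.61740395, -0.16004177]), np.float64(35.1875), np.float64(534.0))
side holder (array([ 0.48235001, -0.23940697]), np.float64(33.0), np.float64(567.0))
side hub (array([0.59746309, 0.17956775]), np.float64(228.0625), np.float64(952.0))
side stand (array([ 0.48349008, -0.24283672]), np.float64(269.0625), np.float64(417.0))
side {'liner': (np.int64(534), array([171, 252]), array([201, 272])), 'holder': (np.int64(567), array([165, 313]), array([192, 335])), 'hub': (np.int64(952), array([230, 157]), array([265, 191])), 'stand': (np.int64(417), array([184, 310]), array([206, 336])), 'mixer': (np.int64(5228), array([218, 119]), array([306, 229]))}
top liner (array([ 0.61845029, -0.16070043]), np.float64(54.875), np.float64(462.0))
top holder (array([ 0.48388822, -0.24352556]), np.float64(47.1875), np.float64(641.0))
top hub (array([0.6034829 , 0.17091532]), np.float64(316.6875), np.float64(844.0))
top stand (array([ 0.48021931, -0.23382748]), np.float64(648.0), np.float64(204.0))
top {'liner': (np.int64(462), array([146, 303]), array([171, 325])), 'holder': (np.int64(641), array([205, 341]), array([232, 370])), 'hub': (np.int64(844), array([148, 148]), array([179, 179])), 'stand': (np.int64(204), array([207, 335]), array([236, 357])), 'mixer': (np.int64(5212), array([120, 121]), array([210, 209]))}
```

View pics/z2.png

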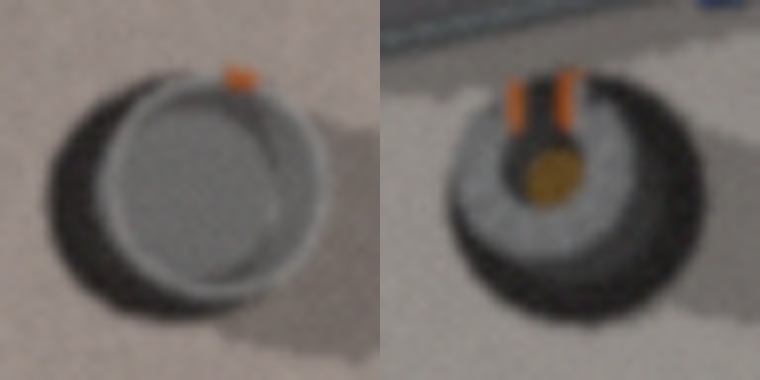

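View pics/z3.png

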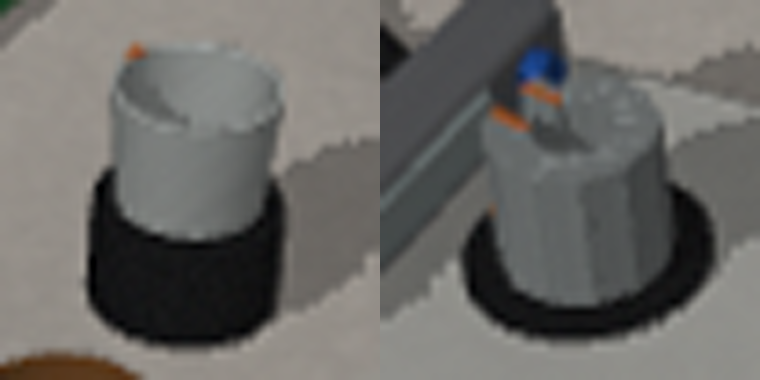

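Run:
```python
from h import *
import pickle
P=pickle.load(open("P.pkl","rb"))
for n in ["top","side"]:
    p=P[n]; hsv=cv2.cvtColor(p["pixels"],cv2.COLOR_RGB2HSV)
    m=((hsv[...,0]<14)&(hsv[...,1]>130)&(hsv[...,2]>90)).astype(np.uint8)
    k,l,st,ce=cv2.connectedComponentsWithStats(m)
    for i in range(1,k):
        if st[i,4]>3:
            pts=np.argwhere(l==i)[:,::-1]; 
            W=plane(p,pts,.093)[:,:2]; H=plane(p,ce[i],.088)[0]
            d=np.linalg.svd(W-W.mean(0))[2][0] 
            print(n,st[i],np.round(ce[i],1),"z93",np.round(W.mean(0),4),"ang",np.degrees(np.arctan2(d[1],d[0])).round(1),"z88",H[:2].round(4))
# overlays
def ov(n,cx,cy,w,curves):
    p=P[n];f=380/(2*w); im=cv2.resize(p["pixels"][cy-w:cy+w,cx-w:cx+w,::-1],(380,380),interpolation=cv2.INTER_CUBIC)
    for c in curves:
        uv=((proj(p,c)+.5-[cx-w,cy-w])*f).astype(np.int32); cv2.polylines(im,[uv],True,(0,255,0),1)
    return im
hc=lambda x,y:[circ(x,y,.088,.06),circ(x,y,.088,.054),circ(x,y,.042,.068)]
bc=lambda x,y:[circ(x,y,.093,.048),circ(x,y,.093,.023),circ(x,y,.045,.048)]
# hub refine: annulus brightness fit
for n in ["top","side"]:
    p=P[n]; g=cv2.cvtColor(p["pixels"],cv2.COLOR_RGB2GRAY).astype(np.float32)
    def s(d,q,z): 
        uv=proj(p,circ(q[0],q[1],z,d,120)).astype(np.float32); return cv2.remap(g,uv[:,0:1].copy(),uv[:,1:2].copy(),cv2.INTER_LINEAR)[:,0]
    best=[]
    for x in np.arange(.588,.612,.0005):
        for y in np.arange(.160,.185,.0005):
            q=(x,y); v=np.clip(s(.046,q,.093)-s(.051,q,.093),-15,25).mean()+np.clip(s(.026,q,.093)-s(.020,q,.093),-15,25).mean(); best.append((v,x,y))
    print(n,"hub",sorted(best)[-4:])
    best=[]
    for x in np.arange(.47,.494,.0005):
        for y in np.arange(-.255,-.225,.0005):
            q=(x,y); v=np.clip(s(.057,q,.088)-s(.063,q,.088),-15,25).mean()+np.clip(s(.057,q,.088)-s(.051,q,.088),-15,25).mean(); best.append((v,x,y))
    print(n,"holder rim",sorted(best)[-4:])
cv2.imwrite("pics/o1.png",np.hstack([ov("top",353,220,24,hc(.4835,-.241)),ov("top",163,163,24,bc(.600,.1735))]))
cv2.imwrite("pics/o2.png",np.hstack([ov("side",324,185,26,hc(.4835,-.241)),ov("side",172,245,26,bc(.600,.1735))]))
```

```text
top [314  91   6   7  17] [316.1  94.2] z93 [ 0.7503 -0.162 ] ang -179.8 z88 [ 0.7519 -0.1625]
top [397 124   8   6  40] [400.8 126.6] z93 [ 0.68   -0.3414] ang -75.2 z88 [ 0.6813 -0.3428]
top [398 136   8   7  44] [401.3 139.1] z93 [ 0.6529 -0.3416] ang -73.0 z88 [ 0.6541 -0.3431]
top [161 148   2   7  13] [161.5 151.2] z93 [0.624  0.1663] ang 179.9 z88 [0.625  0.1674]
top [155 150   2   5   9] [155.6 151.8] z93 [0.6228 0.1789] ang -173.2 z88 [0.6238 0.1801]
top [358 205   3   2   6] [359.  205.5] z93 [ 0.5111 -0.2493] ang 91.2 z88 [ 0.5116 -0.2503]
top [268 234  18  17 210] [276.8 242.2] z93 [ 0.4342 -0.0783] ang -170.7 z88 [ 0.4342 -0.0784]
top [310 267  16  17 214] [317.4 275.2] z93 [ 0.3676 -0.1616] ang -140.1 z88 [ 0.3673 -0.1621]
side [278 136   5   5  21] [279.8 138. ] z93 [ 0.6658 -0.315 ] ang 120.0 z88 [ 0.6711 -0.323 ]
side [286 139   5   5  23] [287.8 140.9] z93 [ 0.6385 -0.3138] ang 117.6 z88 [ 0.6436 -0.3218]
side [344 212  16  13 168] [351.3 217.9] z93 [ 0.3363 -0.0965] ang 107.8 z88 [ 0.3389 -0.1028]
side [166 231   5   2   5] [168.  231.4] z93 [0.6234 0.165 ] ang -17
[... 643 characters left out ...]
at32(24.218857), np.float64(0.484), np.float64(-0.244))]
side hub [(np.float32(20.26408), np.float64(0.6069999999999979), np.float64(0.17200000000000001)), (np.float32(20.266642), np.float64(0.605999999999998), np.float64(0.17250000000000001)), (np.float32(20.366814), np.float64(0.6064999999999979), np.float64(0.17250000000000001)), (np.float32(20.683903), np.float64(0.6064999999999979), np.float64(0.17200000000000001))]
side holder rim [(np.float32(7.3736734), np.float64(0.483), np.float64(-0.242)), (np.float32(7.6025715), np.float64(0.484), np.float64(-0.2425)), (np.float32(7.605379), np.float64(0.4835), np.float64(-0.242)), (np.float32(7.6253176), np.float64(0.4835), np.float64(-0.2425))]
```

View pics/o1.png

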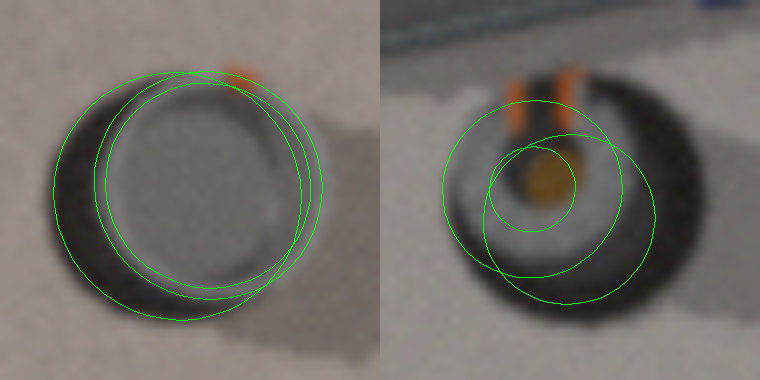

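View pics/o2.png

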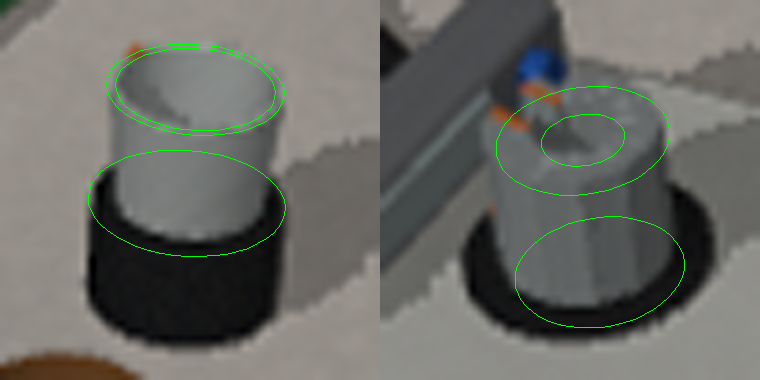

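Run:
```python
from h import *
import pickle
P=pickle.load(open("P.pkl","rb"))
C={"top":dict(hub=(.606,.1705),hol=(.484,-.2442)),"side":dict(hub=(.6063,.172),hol=(.4835,-.2423))}
for n in ["top","side"]:
    p=P[n]; a=p["pixels"].astype(float); w=np.clip(a[...,0]-a[...,2]-25,0,None)  # orange weight
    for k,z,rr in [("hol",.088,(.024,.034)),("hub",.093,(.012,.0245))]:
        vv,uu=np.mgrid[0:384,0:512]; W=plane(p,np.c_[uu.ravel(),vv.ravel()],z)[:,:2]-C[n][k]
        r=np.hypot(*W.T); th=np.degrees(np.arctan2(W[:,1],W[:,0])); s=(r>rr[0])&(r<rr[1])&(np.abs(th)<60)&(w.ravel()>0)
        ww=w.ravel()[s]; print(n,k,"mean xy",(W[s]*ww[:,None]).sum(0)/ww.sum(),"ang",np.degrees(np.arctan2(*((W[s]*ww[:,None]).sum(0)[::-1]))).round(1),"n",s.sum())
        if k=="hub":
            L=s&(W[:,1]>W[:,0]*.07); Rr=s&~(W[:,1]>W[:,0]*.07)
            cL=np.average(W[L],axis=0,weights=w.ravel()[L]);cR=np.average(W[Rr],axis=0,weights=w.ravel()[Rr]); d=cL-cR
            print("  L",cL.round(4),"R",cR.round(4),"yaw from pair",np.degrees(np.arctan2(-d[0],d[1])).round(1))
            for q in (L,Rr):
                print("  line",np.degrees(np.arctan2(*(np.linalg.svd((W[q]-np.average(W[q],axis=0,weights=w.ravel()[q]))*np.sqrt(w.ravel()[q])[:,None])[2][0][::-1]))).round(1)) if q.sum()>3 else 0
    # tab at hub foot
    vv,uu=np.mgrid[0:384,0:512]; W=plane(p,np.c_[uu.ravel(),vv.ravel()],.047)[:,:2]-C[n]["hub"]; r=np.hypot(*W.T); s=(r>.022)&(r<.045)&(w.ravel()>10)
    print(n,"tab",[(u,v,x.round(3).tolist(),int(g)) for u,v,x,g in zip(uu.ravel()[s],vv.ravel()[s],W[s],w.ravel()[s])][:25])
    # mixer yaw
    c=cv2.findContours(p["M"]["mixer"].astype(np.uint8),0,1)[0]; c=max(c,key=len)[:,0]; 
    X=plane(p,c,.045)[:,:2].astype(np.float32); print(n,"mixer rect",cv2.minAreaRect(X))
```

```text
top hol mean xy [ 0.02775035 -0.00612403] ang -12.4 n 19
top hub mean xy [0.01701992 0.00120677] ang 4.1 n 36
  L [0.0164 0.008 ] R [ 0.0176 -0.0049] yaw from pair 5.1
  line -178.3
  line -179.1
top tab [(np.int64(161), np.int64(148), [0.035, 0.007], 13), (np.int64(162), np.int64(148), [0.035, 0.005], 45), (np.int64(163), np.int64(148), [0.035, 0.003], 34), (np.int64(164), np.int64(148), [0.035, 0.0], 16), (np.int64(155), np.int64(149), [0.032, 0.02], 24), (np.int64(156), np.int64(149), [0.032, 0.018], 30), (np.int64(161), np.int64(149), [0.032, 0.007], 34), (np.int64(162), np.int64(149), [0.032, 0.005], 69), (np.int64(163), np.int64(149), [0.032, 0.002], 27), (np.int64(155), np.int64(150), [0.03, 0.02], 47), (np.int64(156), np.int64(150), [0.03, 0.018], 62), (np.int64(157), np.int64(150), [0.03, 0.016], 13), (np.int64(161), np.int64(150), [0.03, 0.007], 36), (np.int64(162), np.int64(150), [0.03, 0.005], 71), (np.int64(163), np.int64(150), [0.03, 0.002], 17), (np.int64(155), np.int64(151), [0.028, 0.02], 52), (np.int64(156), np.int64(151), [0.028, 0.018], 70), (np.int64(157), np.int64(151), [0.028, 0.016], 17), (np.int64(161), np.int64(151), [0.028, 0.007], 44), (np.int64(162), np.int64(151), [0.028, 0.005], 67), (np.int64(163), np.int64(151), [0.028, 0.002], 21), (np.int64(155), np.int64(152), [0.025, 0.02], 52), (np.int64(156), np.int64(152), [0.026, 0.018], 64), (np.int64(157), np.int64(152), [0.026, 0.016], 19), (np.int64(161), np.int64(152), [0.026, 0.007], 47)]
top mixer rect ((0.6053587794303894, 0.16834087669849396), (0.17865505814552307, 0.17209209501743317), 12.342052459716797)
side hol mean xy [ 0.02895332 -0.00824915] ang -15.9 n 5
side hub mean xy [0.01726037 0.00081316] ang 2.7 n 21
  L [0.0172 0.0068] R [ 0.0173 -0.0066] yaw from pair 0.3
  line 174.7
  line -169.6
side tab []
side mixer rect ((0.6019680500030518, 0.18070761859416962), (0.21033911406993866, 0.2173912227153778), 12.4266357421875)
```

```bash
cat > go.py <<'E'
import sys,numpy as np
from plant import read_state
from scipy.spatial.transform import Rotation as R
x,y,z,yaw=map(float,sys.argv[1:5])
s=read_state(); A=R.from_rotvec(s["orientation"])
T=R.from_euler("z",yaw,degrees=True)*R.from_euler("x",180,degrees=True)
d=np.array([x,y,z])-s["tool_pos"]
print("t",s["t"],"pos",s["tool_pos"].round(4),"yaw",np.degrees(np.arctan2(*A.as_matrix()[[1,0],0])).round(2),"F",s["force"].round(1),"op",round(s["opening"],4))
print("tool-now delta cm",(A.inv().apply(d)*100).round(2),"turn deg",np.degrees((A.inv()*T).as_rotvec()).round(2)," if after turn cm",(T.inv().apply(d)*100).round(2))
E
python3 go.py .618 -.1605 .16 0
```

```text
t 1.5 pos [ 0.1553 -0.5796  0.2186] yaw 15.0 F [ 0.3  0.5 -0.5] op 0.0927
tool-now delta cm [ 55.54 -28.5    5.86] turn deg [ 0. -0. 15.]  if after turn cm [ 46.27 -41.91   5.86]
```

drive_tool([
  {"claw": 0,"linear": [0,0,0],"angular": [0,0,7.5]},
  {"claw": 0,"linear": [0,0,0],"angular": [0,0,7.5]},
  {"claw": 0,"linear": [3,-3,0],"angular": [0,0,0]},
  {"claw": 0,"linear": [4,-4,0],"angular": [0,0,0]},
  {"claw": 0,"linear": [4,-4,0],"angular": [0,0,0]},
  {"claw": 0,"linear": [4,-4,0],"angular": [0,0,0]},
  {"claw": 0,"linear": [4,-4,0],"angular": [0,0,0]},
  {"claw": 0,"linear": [4,-4,0],"angular": [0,0,0]},
  {"claw": 0,"linear": [4,-4,0],"angular": [0,0,0]},
  {"claw": 0,"linear": [4,-4,0],"angular": [0,0,0]},
  {"claw": 0,"linear": [4,-4,0],"angular": [0,0,0]},
  {"claw": 0,"linear": [4,-4,0],"angular": [0,0,0]},
], newtons=12)

```text
t: 3.0
tool_pos: [0.5465, -0.1881, 0.2189]
orientation: [3.141, -0.0, 0.001]
force: [0.2, 0.0, -0.5]
opening: 0.0935
```

```bash
python3 go.py .618 -.1605 .12 0
```

```text
t 3.0 pos [ 0.5465 -0.1881  0.2189] yaw -0.0 F [ 0.2  0.  -0.5] op 0.0935
tool-now delta cm [ 7.14 -2.76  9.89] turn deg [ 0.02 -0.03 -0.  ]  if after turn cm [ 7.15 -2.76  9.89]
```

drive_tool([
  {"claw": 0,"linear": [3.5,-1.4,2],"angular": [0,0,0]},
  {"claw": 0,"linear": [3.5,-1.4,4],"angular": [0,0,0]},
  {"claw": 0,"linear": [0,0,4],"angular": [0,0,0]},
  {"claw": 0,"linear": [0,0,0],"angular": [0,0,0]},
  {"claw": 0,"linear": [0,0,0],"angular": [0,0,0]},
])

```text
t: 3.62
tool_pos: [0.6158, -0.162, 0.1204]
orientation: [3.141, -0.001, 0.002]
force: [0.7, 0.2, -0.2]
opening: 0.0932
```

```bash
python3 go.py .618 -.1605 .045 0
python3 - <<'E'
from plant import *
from h import *
for n in ["side","top"]:
    p=read_camera(n); cv2.imwrite(f"pics/{n}1.png",p["pixels"][:,:,::-1])
E
```

```text
t 3.625 pos [ 0.6158 -0.162   0.1204] yaw -0.02 F [ 0.7  0.2 -0.2] op 0.0932
tool-now delta cm [ 0.21 -0.16  7.54] turn deg [ 0.03 -0.08 -0.02]  if after turn cm [ 0.22 -0.15  7.54]
```

View pics/side1.png

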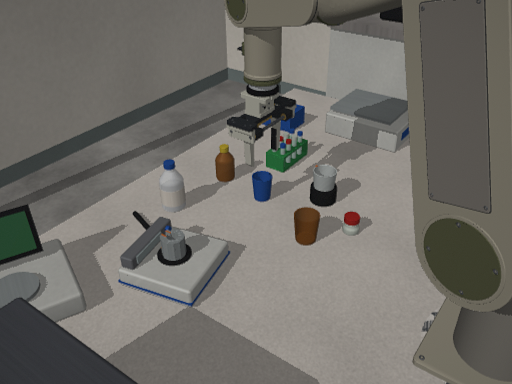

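The gripper (fingers at about (250,150) and (275,140)) is above the liner at (262,186), with nothing in the way. I'll go down and grip.

drive_tool([
  {"claw": 0,"linear": [0.2,-0.1,3],"angular": [0,0,0]},
  {"claw": 0,"linear": [0,0,3],"angular": [0,0,0]},
  {"claw": 0,"linear": [0,0,1.5],"angular": [0,0,0]},
  {"claw": 0,"linear": [0,0,0],"angular": [0,0,0]},
  {"claw": 1,"linear": [0,0,0],"angular": [0,0,0]},
  {"claw": 1,"linear": [0,0,0],"angular": [0,0,0]},
  {"claw": 1,"linear": [0,0,0],"angular": [0,0,0]},
  {"claw": 1,"linear": [0,0,0],"angular": [0,0,0]},
  {"claw": 1,"linear": [0,0,0],"angular": [0,0,0]},
  {"claw": 1,"linear": [0,0,0],"angular": [0,0,0]},
], newtons=12)

```text
t: 4.97
tool_pos: [0.6174, -0.1606, 0.0438]
orientation: [3.142, -0.0, 0.0]
force: [-0.2, 0.4, 1.4]
opening: 0.0519
```

```bash
python3 go.py .618 -.1605 .16 0
python3 - <<'E'
from plant import *
from h import *
for n in ["side"]:
    p=read_camera(n); cv2.imwrite(f"pics/{n}2.png",cv2.resize(p["pixels"][130:230,200:350,::-1],None,fx=4,fy=4))
E
```

```text
t 4.975 pos [ 0.6174 -0.1606  0.0438] yaw -0.0 F [-0.2  0.4  1.4] op 0.0519
tool-now delta cm [ 6.000e-02 -1.000e-02 -1.162e+01] turn deg [ 0.   -0.01 -0.  ]  if after turn cm [ 6.000e-02 -1.000e-02 -1.162e+01]
```

View pics/side2.png

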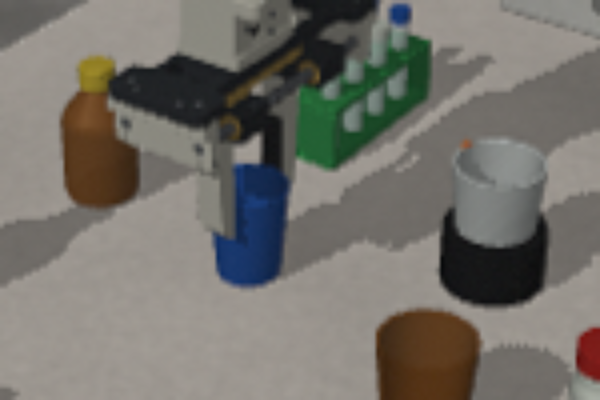

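The liner is held at an opening of 51.9 mm, which matches its diameter near the rim. Now I'll lift it and carry it over the holder.

drive_tool([
  {"claw": 1,"linear": [0,0,-2],"angular": [0,0,0]},
  {"claw": 1,"linear": [0,0,-4],"angular": [0,0,0]},
  {"claw": 1,"linear": [0,0,-5],"angular": [0,0,0]},
  {"claw": 1,"linear": [-2.4,1.5,0],"angular": [0,0,0]},
  {"claw": 1,"linear": [-4,2.5,0],"angular": [0,0,0]},
  {"claw": 1,"linear": [-4,2.5,0],"angular": [0,0,0]},
  {"claw": 1,"linear": [-3,1.7,0],"angular": [0,0,0]},
  {"claw": 1,"linear": [0,0,0],"angular": [0,0,0]},
  {"claw": 1,"linear": [0,0,0],"angular": [0,0,0]},
  {"claw": 1,"linear": [0,0,0],"angular": [0,0,0]},
])

```text
t: 6.28
tool_pos: [0.4843, -0.2421, 0.1541]
orientation: [3.141, 0.002, 0.001]
force: [0.0, -0.4, -0.8]
opening: 0.0519
```

```bash
python3 go.py .484 -.243 .10 0
python3 - <<'E'
from plant import *
from h import *
im=[]
for n,r in [("side",(100,220,250,400)),("top",(150,270,280,430))]:
    p=read_camera(n); im.append(cv2.resize(p["pixels"][r[0]:r[1],r[2]:r[3],::-1],(400,320)))
cv2.imwrite(f"pics/a3.png",np.hstack(im))
E
```

```text
t 6.275 pos [ 0.4843 -0.2421  0.1541] yaw 0.06 F [ 0.  -0.4 -0.8] op 0.0519
tool-now delta cm [-0.03  0.09  5.41] turn deg [ 0.01 -0.04  0.06]  if after turn cm [-0.03  0.09  5.41]
```

View pics/a3.png

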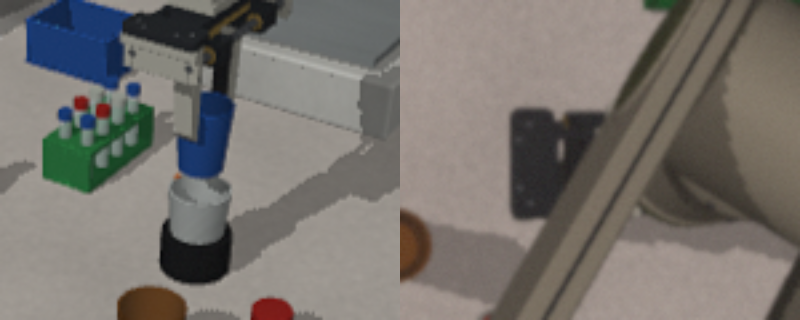

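The liner is over the holder in the side view, about (205,130) above (200,205); the arm blocks the top view. Next I'll lower it.

drive_tool([
  {"claw": 1,"linear": [0,0.1,2],"angular": [0,0,0]},
  {"claw": 1,"linear": [0,0,2],"angular": [0,0,0]},
  {"claw": 1,"linear": [0,0,1],"angular": [0,0,0]},
  {"claw": 1,"linear": [0,0,0.5],"angular": [0,0,0]},
  {"claw": 1,"linear": [0,0,0.3],"angular": [0,0,0]},
  {"claw": 1,"linear": [0,0,0],"angular": [0,0,0]},
  {"claw": 1,"linear": [0,0,0],"angular": [0,0,0]},
])

```text
t: 7.25
tool_pos: [0.4837, -0.2438, 0.0963]
orientation: [3.141, -0.0, 0.001]
force: [-0.1, -1.0, -1.2]
opening: 0.0519
```

```bash
python3 go.py .484 -.243 .092 0
python3 - <<'E'
from plant import *
from h import *
im=[]
for n,r in [("side",(130,210,270,370))]:
    p=read_camera(n); im.append(cv2.resize(p["pixels"][r[0]:r[1],r[2]:r[3],::-1],(600,480)))
cv2.imwrite(f"pics/a4.png",np.hstack(im))
E
```

```text
t 7.25 pos [ 0.4837 -0.2438  0.0963] yaw -0.0 F [-0.1 -1.  -1.2] op 0.0519
tool-now delta cm [ 0.03 -0.08  0.43] turn deg [ 0.03 -0.05 -0.  ]  if after turn cm [ 0.03 -0.08  0.43]
```

View pics/a4.png

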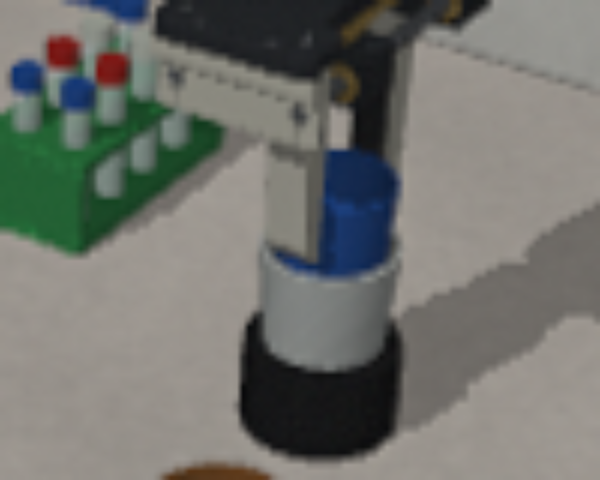

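The liner is inside the holder with no contact force, about 4 mm above the floor. I'll lower another 3 mm, release, and rise.

drive_tool([
  {"claw": 1,"linear": [0,0,0.2],"angular": [0,0,0]},
  {"claw": 1,"linear": [0,0,0.1],"angular": [0,0,0]},
  {"claw": 1,"linear": [0,0,0],"angular": [0,0,0]},
  {"claw": 0.35,"linear": [0,0,0],"angular": [0,0,0]},
  {"claw": 0,"linear": [0,0,0],"angular": [0,0,0]},
  {"claw": 0,"linear": [0,0,0],"angular": [0,0,0]},
  {"claw": 0,"linear": [0,0,0],"angular": [0,0,0]},
  {"claw": 0,"linear": [0,0,-2],"angular": [0,0,0]},
  {"claw": 0,"linear": [0,0,-2.5],"angular": [0,0,0]},
  {"claw": 0,"linear": [0,0,0],"angular": [0,0,0]},
  {"claw": 0,"linear": [0,0,0],"angular": [0,0,0]},
])

```text
t: 8.68
tool_pos: [0.483, -0.2434, 0.1368]
orientation: [-3.141, 0.0, 0.001]
force: [-1.0, 0.8, -0.7]
opening: 0.0929
```

```bash
python3 go.py .484 -.243 .047 0
python3 - <<'E'
from plant import *
from h import *
im=[]
p=read_camera("side"); cv2.imwrite(f"pics/a5.png",cv2.resize(p["pixels"][130:210,270:370,::-1],(600,480)))
a=p["pixels"].astype(float); print("orange",np.argwhere((a[...,0]-a[...,2]>45)[155:180,310:325])+[155,310])
m=masks_of(p,"liner")[0]; print(m["p"]); M=m["mask"].astype(float); print(fit(p,M,[(.087,.0487),(.114,.053)],[.484,-.243]))
for z in (.114,.118,.124):print(z,fit(p,M,[(z-.027,.0487),(z,.053)],[.484,-.243]))
E
```

```text
t 8.675 pos [ 0.483  -0.2434  0.1368] yaw -0.0 F [-1.   0.8 -0.7] op 0.0929
tool-now delta cm [ 0.1  -0.03  8.98] turn deg [-0.02  0.03 -0.  ]  if after turn cm [ 0.1  -0.04  8.98]
orange []
0.72
(array([ 0.48091834, -0.24109398]), np.float64(39.9375), np.float64(338.0))
0.114 (array([ 0.48091834, -0.24109398]), np.float64(39.9375), np.float64(338.0))
0.118 (array([ 0.47841284, -0.23523267]), np.float64(44.25), np.float64(338.0))
0.124 (array([ 0.47388846, -0.22620213]), np.float64(50.0), np.float64(338.0))
```

View pics/a5.png

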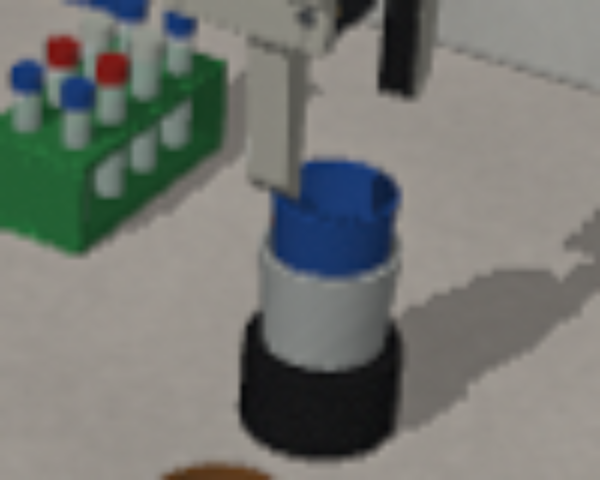

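The liner is seated: its rim is level at about (335,190) in the crop, and the fit at a 114 mm rim height is the best. Now I'll descend around the holder and grip it firmly.

drive_tool([
  {"claw": 0,"linear": [0.1,0,3],"angular": [0,0,0]},
  {"claw": 0,"linear": [0,0,3],"angular": [0,0,0]},
  {"claw": 0,"linear": [0,0,2],"angular": [0,0,0]},
  {"claw": 0,"linear": [0,0,0.8],"angular": [0,0,0]},
  {"claw": 0,"linear": [0,0,0],"angular": [0,0,0]},
  {"claw": 1,"linear": [0,0,0],"angular": [0,0,0]},
  {"claw": 1,"linear": [0,0,0],"angular": [0,0,0]},
  {"claw": 1,"linear": [0,0,0],"angular": [0,0,0]},
  {"claw": 1,"linear": [0,0,0],"angular": [0,0,0]},
  {"claw": 1,"linear": [0,0,0],"angular": [0,0,0]},
  {"claw": 1,"linear": [0,0,0],"angular": [0,0,0]},
], newtons=50)

```text
t: 10.15
tool_pos: [0.4845, -0.2436, 0.05]
orientation: [3.141, -0.0, 0.001]
force: [-1.9, 1.0, 4.5]
opening: 0.0578
```

```bash
python3 go.py .484 -.243 .167 0
python3 - <<'E'
from plant import *
from h import *
p=read_camera("side"); cv2.imwrite(f"pics/a6.png",cv2.resize(p["pixels"][130:210,270:370,::-1],(600,480)))
E
```

```text
t 10.15 pos [ 0.4845 -0.2436  0.05  ] yaw -0.0 F [-1.9  1.   4.5] op 0.0578
tool-now delta cm [ -0.05  -0.06 -11.7 ] turn deg [ 0.01 -0.02 -0.  ]  if after turn cm [ -0.05  -0.06 -11.7 ]
```

View pics/a6.png

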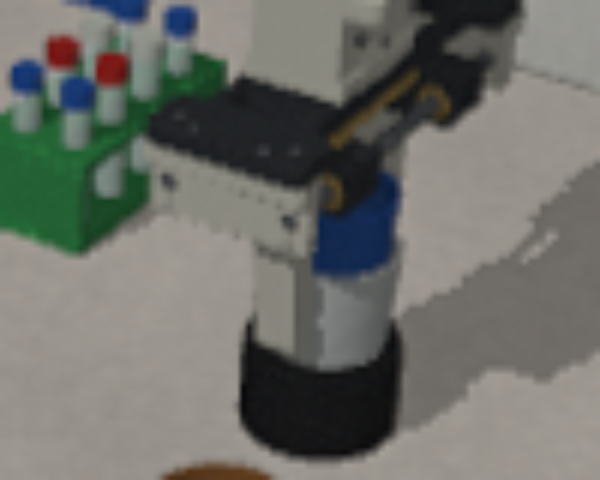

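The holder is gripped at 57.8 mm. I'll lift it clear of the stand and go across to the hub.

drive_tool([
  {"claw": 1,"linear": [0,0,-2],"angular": [0,0,0]},
  {"claw": 1,"linear": [0,0,-3],"angular": [0,0,0]},
  {"claw": 1,"linear": [0,0,-4],"angular": [0,0,0]},
  {"claw": 1,"linear": [0,0,-3],"angular": [0,0,0]},
  {"claw": 1,"linear": [1,-3.4,0],"angular": [0,0,0]},
  {"claw": 1,"linear": [1.5,-5,0],"angular": [0,0,0]},
  {"claw": 1,"linear": [1.5,-5,0],"angular": [0,0,0]},
  {"claw": 1,"linear": [1.5,-5,0],"angular": [0,0,0]},
  {"claw": 1,"linear": [1.5,-5,0],"angular": [0,0,0]},
  {"claw": 1,"linear": [1.5,-5,0],"angular": [0,0,0]},
  {"claw": 1,"linear": [1.5,-5,0],"angular": [0,0,0]},
  {"claw": 1,"linear": [1,-3.4,0],"angular": [0,0,0]},
])

```text
t: 11.7
tool_pos: [0.5941, 0.1267, 0.1686]
orientation: [3.142, 0.002, -0.002]
force: [0.4, -0.1, -1.0]
opening: 0.0573
```

```bash
python3 go.py .606 .171 .147 16.5
```

```text
t 11.7 pos [0.5941 0.1267 0.1686] yaw 0.08 F [ 0.4 -0.1 -1. ] op 0.0573
tool-now delta cm [ 1.2  -4.43  2.16] turn deg [-1.000e-02  7.000e-02 -1.642e+01]  if after turn cm [ 2.4  -3.91  2.16]
```

drive_tool([
  {"claw": 1,"linear": [0.6,-2.2,0],"angular": [0,0,0]},
  {"claw": 1,"linear": [0.6,-2.2,0],"angular": [0,0,0]},
  {"claw": 1,"linear": [0,0,0],"angular": [0,0,-8.2]},
  {"claw": 1,"linear": [0,0,0],"angular": [0,0,-8.2]},
  {"claw": 1,"linear": [0,0,1],"angular": [0,0,0]},
  {"claw": 1,"linear": [0,0,0],"angular": [0,0,0]},
  {"claw": 1,"linear": [0,0,0],"angular": [0,0,0]},
])

```text
t: 12.58
tool_pos: [0.6061, 0.1682, 0.1592]
orientation: [3.11, 0.445, -0.001]
force: [-0.5, -0.2, -2.0]
opening: 0.0572
```

```bash
python3 go.py .606 .171 .147 16.5;  python3 - <<'E'
from plant import *
from h import *
import pickle
Q={}
im=[]
for n,r in [("side",(190,275,120,220)),("top",(110,210,110,210))]:
    p=read_camera(n); Q[n]=p; im.append(cv2.resize(p["pixels"][r[0]:r[1],r[2]:r[3],::-1],(400,400*(r[1]-r[0])//100),interpolation=cv2.INTER_CUBIC)[:340])
cv2.imwrite(f"pics/a7.png",np.hstack(im)); pickle.dump(Q,open("Q.pkl","wb"))
E
```

```text
t 12.575 pos [0.6061 0.1682 0.1592] yaw 16.27 F [-0.5 -0.2 -2. ] op 0.0572
tool-now delta cm [ 0.07 -0.28  1.22] turn deg [-0.    0.04 -0.23]  if after turn cm [ 0.07 -0.28  1.22]
```

View pics/a7.png

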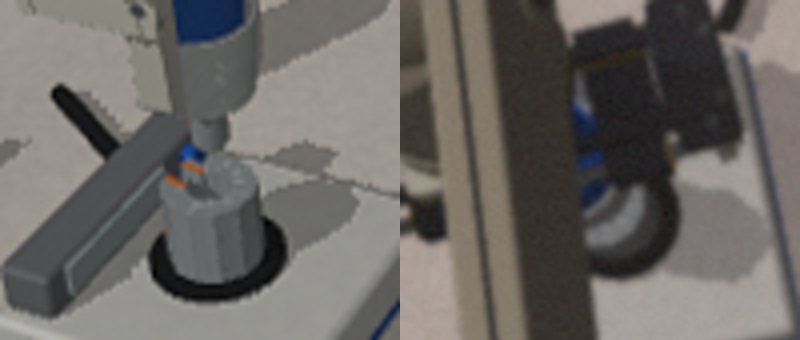

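Run:
```python
from h import *
import pickle
Q=pickle.load(open("Q.pkl","rb")); p=Q["side"]
r=(190,275,120,220); f=8
im=cv2.resize(p["pixels"][r[0]:r[1],r[2]:r[3],::-1],None,fx=f,fy=f,interpolation=cv2.INTER_CUBIC)
x,y,u=.6061,.1682+.0005,.1512
def dr(c,col):
    uv=((proj(p,c)+.5-[r[2],r[0]])*f).astype(np.int32); cv2.polylines(im,[uv],True,col,1)
for z,d in [(0,.052),(.046,.060),(-.034,.02)]: dr(circ(x,y,u+z,d),(0,255,0))
for z,d in [(.093,.048),(.093,.023)]: dr(circ(.6063,.172,z,d),(0,0,255))
cv2.imwrite("pics/a8.png",im)
```

```text
(no output)
```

View pics/a8.png

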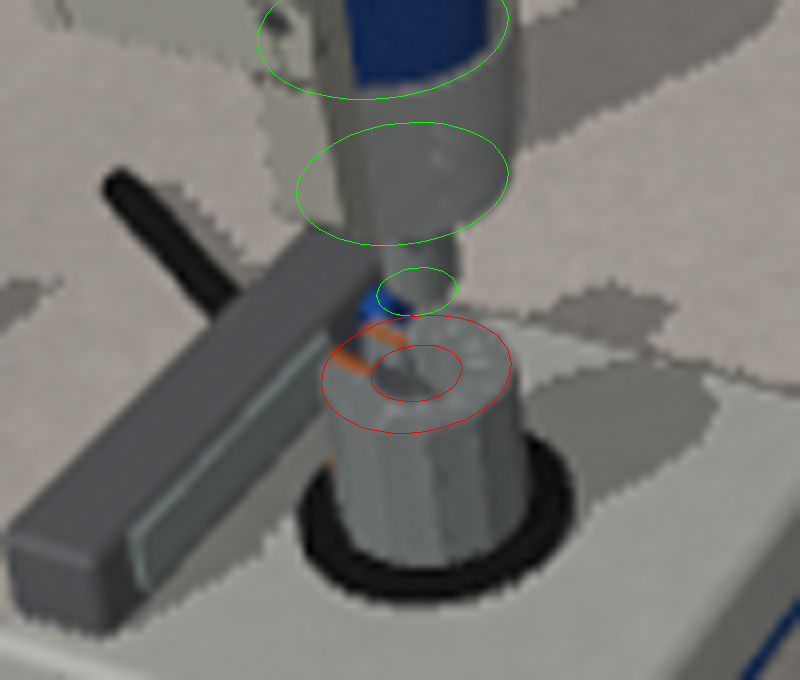

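Run:
```python
from h import *
import pickle
Q=pickle.load(open("Q.pkl","rb")); p=Q["side"]
r=(186,242,150,200); f=14
im=cv2.resize(p["pixels"][r[0]:r[1],r[2]:r[3],::-1],None,fx=f,fy=f,interpolation=cv2.INTER_CUBIC)
im=cv2.convertScaleAbs(im,alpha=1.5,beta=0)
im=im[:600]
for i in range(0,50,10): cv2.putText(im,str(150+i),(i*f,10),0,.35,(0,255,255),1); cv2.line(im,(i*f,0),(i*f,600),(0,255,255),1) if 0 else None
cv2.imwrite("pics/a9.png",im)
```

View pics/a9.png

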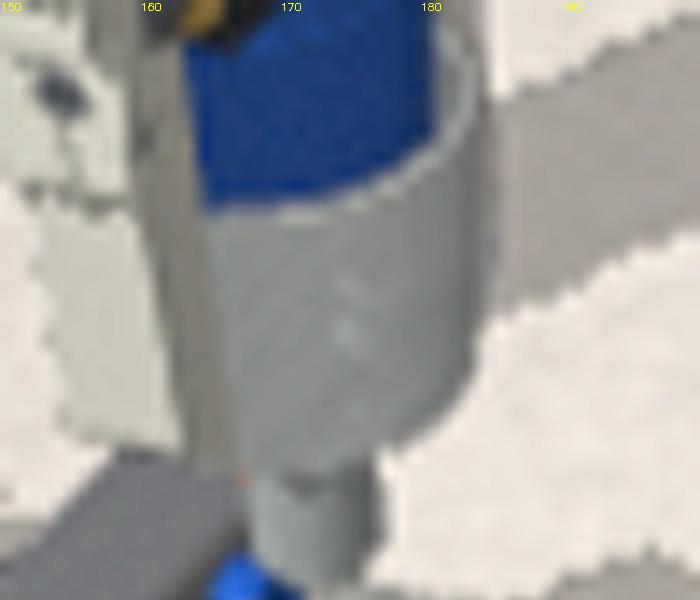

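```bash
cat > fitp.py <<'E'
from h import *
from scipy.optimize import least_squares
def body(q,prof):
    # q: x,y,z(underside),tilt rx,ry
    T=R.from_rotvec([q[3],q[4],0]); return np.vstack([T.apply(circ(0,0,z,d,180)) for z,d in prof])+[q[0],q[1],q[2]]
def sd(p,pts3,uv):
    h=cv2.convexHull(proj(p,pts3).astype(np.float32)); return [cv2.pointPolygonTest(h,(float(a),float(b)),True) for a,b in uv]
def solve(p,wall,stem,rim,x0,tilt=True,prior=None):
    def f(a):
        q=np.r_[a,0,0] if len(a)==3 else a
        e=sd(p,body(q,[(0,.052),(.046,.06)]),wall)+sd(p,body(q,[(0,.02),(-.032,.02),(-.034,.018)]),stem)+sd(p,body(q,[(.046,.054)]),rim)
        return np.array(e+([] if not tilt else [q[3]*10,q[4]*10]))
    return least_squares(f,x0,x_scale=[.01]*3+[.1]*(len(x0)-3),diff_step=1e-3)
E
python3 - <<'E'
from fitp import *
import pickle
Q=pickle.load(open("Q.pkl","rb")); p=Q["side"]
c=lambda L:[(150+a/14-.5,186+b/14-.5) for a,b in L]
wall=c([(492,150),(490,250),(482,330),(470,380),(430,430),(390,457)])
stem=c([(380,500),(378,540),(252,490),(257,540)]); rim=c([(210,212),(300,205),(360,185),(410,155),(435,130)])
for x0 in ([.606,.168,.151],[.606,.168,.151,0,0]):
    s=solve(p,wall,stem,rim,x0,len(x0)>3); print(s.x.round(4),s.fun.round(2))
    q=np.r_[s.x,0,0][:5]; print("tip",(R.from_rotvec([q[3],q[4],0]).apply([0,0,-.034])+q[:3]).round(4))
p0=pickle.load(open("P.pkl","rb"))["side"]
print(np.abs(p["xyz"]-p0["xyz"]).max(),np.abs(p["attitude"]-p0["attitude"]).max())
# hub clean image
r=(222,272,148,198)
im=cv2.resize(p0["pixels"][r[0]:r[1],r[2]:r[3],::-1],None,fx=12,fy=12,interpolation=cv2.INTER_CUBIC)
cv2.imwrite("pics/b1.png",cv2.convertScaleAbs(im,alpha=1.6))
t=pickle.load(open("P.pkl","rb"))["top"]; r=(140,190,138,188)
im=cv2.resize(t["pixels"][r[0]:r[1],r[2]:r[3],::-1],None,fx=12,fy=12,interpolation=cv2.INTER_CUBIC)
cv2.imwrite("pics/b2.png",cv2.convertScaleAbs(im,alpha=1.6))
E
```

```text
[0.6097 0.1626 0.1478] [-0.67 -0.53  0.05  0.4   0.02 -0.35  0.49  0.94  0.55  0.43 -0.34 -0.21
  0.01  0.25  0.41]
tip [0.6097 0.1626 0.1138]
[0.6097 0.1626 0.1478 0.     0.    ] [-0.67 -0.53  0.05  0.4   0.03 -0.34  0.49  0.94  0.55  0.43 -0.33 -0.2
  0.02  0.26  0.42  0.    0.  ]
tip [0.6097 0.1626 0.1138]
0.0 0.0
```

View pics/b1.png

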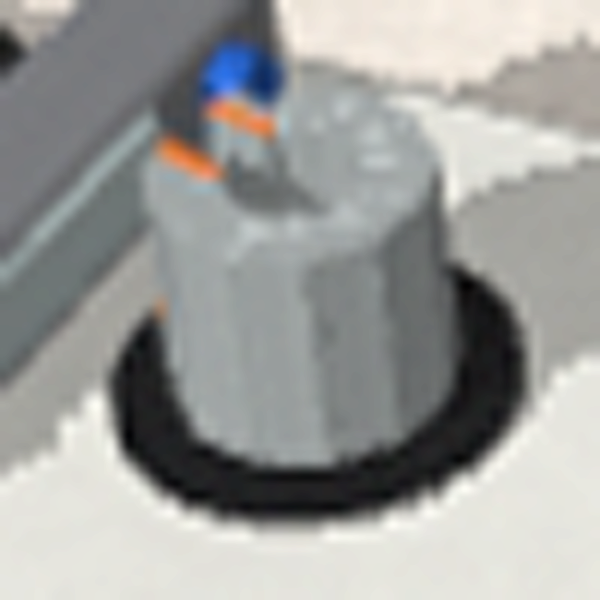

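View pics/b2.png

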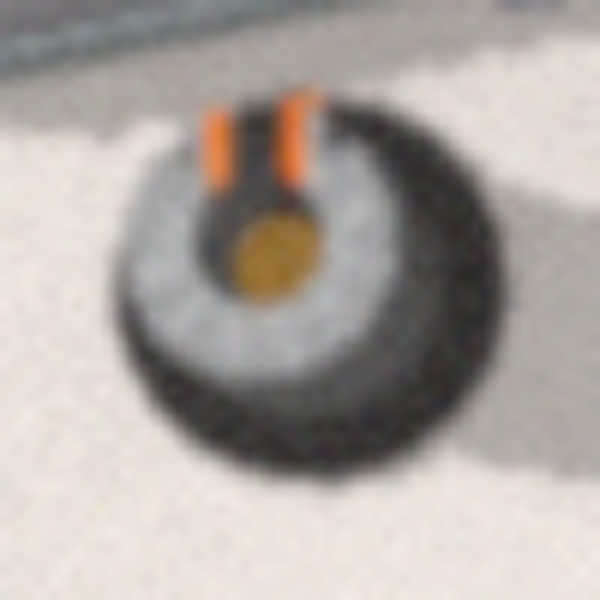

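Run:
```python
from h import *
import pickle
P=pickle.load(open("P.pkl","rb"))
print(plane(P["top"],[159.33,159.75],.093),plane(P["side"],[171.9,235.3],.093))
c=lambda x,y:(138+x/12-.5,140+y/12-.5)
a=plane(P["top"],[c(207,107),c(217,188),c(296,100),c(290,186)],.093)[:,:2]; print(a)
print(np.degrees(np.arctan2(*(a[0]-a[1])[::-1])),np.degrees(np.arctan2(*(a[2]-a[3])[::-1])), a.mean(0))
# outer circle of ring edges: left,right,bottom
from scipy.optimize import least_squares
pts=plane(P["top"],[c(127,250),c(397,240),c(262,384),c(165,340),c(360,335),c(145,180),c(380,180)],.093)[:,:2]
s=least_squares(lambda q:np.hypot(*(pts-q).T)-.024,[.606,.171]); print(s.x,s.fun.round(4))
c=lambda x,y:(148+x/12-.5,222+y/12-.5)
pts=plane(P["side"],[c(145,185),c(160,218),c(230,250),c(290,258),c(370,240),c(440,180),c(440,140),c(400,95),c(330,72)],.093)[:,:2]
s=least_squares(lambda q:np.hypot(*(pts-q).T)-.024,[.606,.171]); print(s.x,s.fun.round(4))
```

```text
[[0.60566592 0.17036481 0.093     ]] [[0.60769663 0.16964169 0.093     ]]
[[0.63001987 0.18090489]
 [0.61547552 0.17863595]
 [0.63136171 0.16519405]
 [0.61590241 0.16575107]]
8.866741057785406 -2.0635592566811414 [0.62318988 0.17262149]
[0.60499971 0.17039019] [-0.0002 -0.0001  0.0005 -0.0005 -0.0003  0.0001 -0.0002]
[0.60700725 0.16920637] [ 0.0017  0.0014 -0.0001  0.0007  0.001   0.0012  0.0005  0.0006  0.0021]
```

drive_tool([
  {"claw": 1,"linear": [0.05,-0.2,0.8],"angular": [0,0,0]},
  {"claw": 1,"linear": [0,0,0.7],"angular": [0,0,0]},
  {"claw": 1,"linear": [0,0,0],"angular": [0,0,0]},
  {"claw": 1,"linear": [0,0,0],"angular": [0,0,0]},
  {"claw": 1,"linear": [0,0,0],"angular": [0,0,0]},
])

```text
t: 13.3
tool_pos: [0.6064, 0.1705, 0.145]
orientation: [-3.109, -0.448, -0.001]
force: [-0.4, -0.2, -2.6]
opening: 0.0574
```

```bash
python3 go.py .606 .170 .147 16.5;  python3 - <<'E'
from plant import *
from h import *
import pickle
p=read_camera("side"); s=read_state(); pickle.dump(p,open("S2.pkl","wb"))
x,y,z=s["tool_pos"]
r=(186,242,145,205); f=12
im=cv2.resize(p["pixels"][r[0]:r[1],r[2]:r[3],::-1],None,fx=f,fy=f,interpolation=cv2.INTER_CUBIC)
im=cv2.convertScaleAbs(im,alpha=1.5)[72:]
cv2.imwrite("pics/c1.png",im)
def dr(c,col):
    uv=((proj(p,c)+.5-[r[2],r[0]+6])*f).astype(np.int32); cv2.polylines(im,[uv],True,col,1)
for zz,d in [(0,.052),(.046,.054),(-.034,.018),(-.032,.02)]: dr(circ(x,y,z-.008+zz,d),(0,255,0))
for zz,d in [(.093,.048),(.093,.023)]: dr(circ(.607,.1693,zz,d),(0,0,255))
cv2.imwrite("pics/c2.png",im)
E
```

```text
t 13.3 pos [0.6064 0.1705 0.145 ] yaw 16.39 F [-0.4 -0.2 -2.6] op 0.0574
tool-now delta cm [-0.06  0.04 -0.2 ] turn deg [ 0.   -0.03 -0.11]  if after turn cm [-0.06  0.04 -0.2 ]
```

View pics/c1.png

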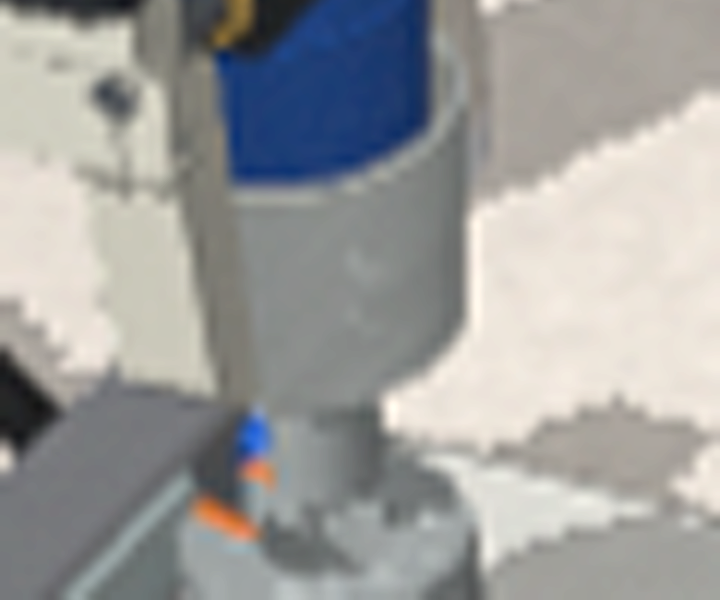

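View pics/c2.png

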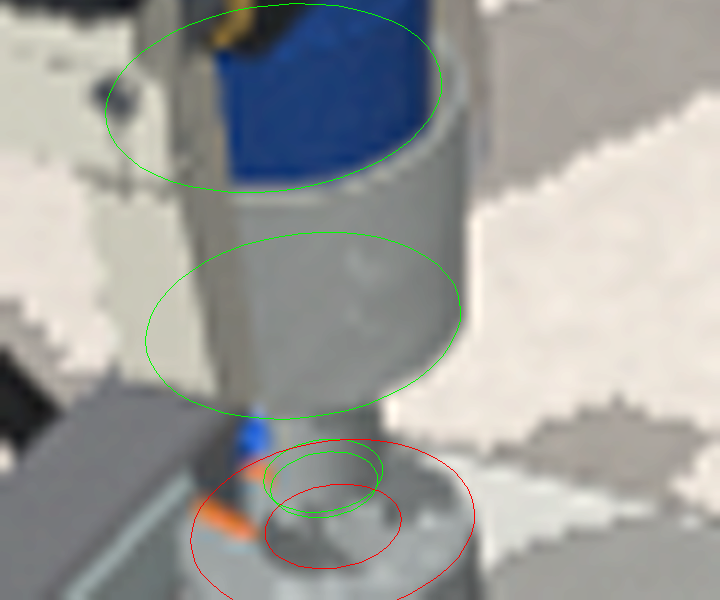

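The stem (x 270–382) lines up with the bore within about 1 mm. I'll lower in small steps and watch the force.

drive_tool([
  {"claw": 1,"linear": [0,0,0.5],"angular": [0,0,0]},
  {"claw": 1,"linear": [0,0,0.3],"angular": [0,0,0]},
  {"claw": 1,"linear": [0,0,0.2],"angular": [0,0,0]},
  {"claw": 1,"linear": [0,0,0.2],"angular": [0,0,0]},
  {"claw": 1,"linear": [0,0,0.2],"angular": [0,0,0]},
  {"claw": 1,"linear": [0,0,0],"angular": [0,0,0]},
])

```text
t: 14.1
tool_pos: [0.6062, 0.1708, 0.1305]
orientation: [-3.109, -0.448, -0.0]
force: [0.6, 1.6, -2.6]
opening: 0.0573
```

```bash
python3 go.py .606 .170 .125 16.5
```

```text
t 14.1 pos [0.6062 0.1708 0.1305] yaw 16.41 F [ 0.6  1.6 -2.6] op 0.0573
tool-now delta cm [-0.04  0.07  0.55] turn deg [-0.03 -0.   -0.09]  if after turn cm [-0.04  0.07  0.55]
```

The stem tip is now about 4 mm into the bore with no vertical force. I'll continue down to the key.

drive_tool([
  {"claw": 1,"linear": [0,0,0.3],"angular": [0,0,0]},
  {"claw": 1,"linear": [0,0,0.3],"angular": [0,0,0]},
  {"claw": 1,"linear": [0,0,0.2],"angular": [0,0,0]},
  {"claw": 1,"linear": [0,0,0.2],"angular": [0,0,0]},
  {"claw": 1,"linear": [0,0,0],"angular": [0,0,0]},
])

```text
t: 14.72
tool_pos: [0.6061, 0.1709, 0.1204]
orientation: [-3.109, -0.448, 0.0]
force: [0.0, 5.2, -2.3]
opening: 0.0572
```

```bash
python3 go.py .606 .170 .101 16.5
python3 - <<'E'
from plant import *
from h import *
p=read_camera("side"); 
r=(200,250,145,205); f=12
im=cv2.resize(p["pixels"][r[0]:r[1],r[2]:r[3],::-1],None,fx=f,fy=f,interpolation=cv2.INTER_CUBIC)
cv2.imwrite("pics/d1.png",cv2.convertScaleAbs(im,alpha=1.5))
E
```

```text
t 14.725 pos [0.6061 0.1709 0.1204] yaw 16.41 F [ 0.   5.2 -2.3] op 0.0572
tool-now delta cm [-0.03  0.09  1.94] turn deg [-0.04  0.01 -0.09]  if after turn cm [-0.03  0.08  1.94]
```

View pics/d1.png

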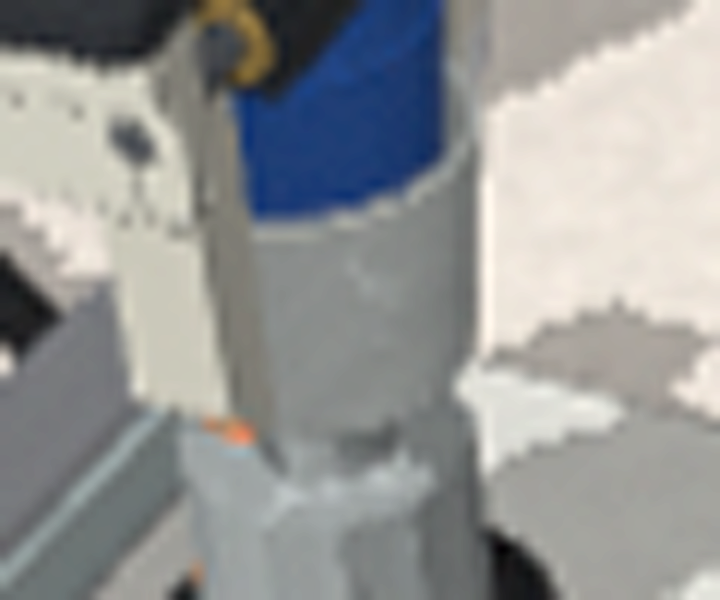

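The side force of 5 N along +y says the stem bears on the bore's −y wall, so I'll shift about 1 mm to +y and carry on gently.

drive_tool([
  {"claw": 1,"linear": [0.02,-0.08,0],"angular": [0,0,0]},
  {"claw": 1,"linear": [0,0,0.2],"angular": [0,0,0]},
  {"claw": 1,"linear": [0,0,0.2],"angular": [0,0,0]},
  {"claw": 1,"linear": [0,0,0],"angular": [0,0,0]},
])

```text
t: 15.28
tool_pos: [0.606, 0.1712, 0.1162]
orientation: [3.109, 0.448, -0.001]
force: [0.2, 2.3, -3.6]
opening: 0.0571
```

```bash
python3 go.py .606 .170 .101 16.5; python3 -c "
from plant import *; print(read_state()['wrist_torque'])"
```

```text
t 15.275 pos [0.606  0.1712 0.1162] yaw 16.4 F [ 0.2  2.3 -3.6] op 0.0571
tool-now delta cm [-0.03  0.11  1.52] turn deg [ 0.    0.03 -0.1 ]  if after turn cm [-0.03  0.11  1.52]
[ 0.53605192 -0.10999214  0.05282029]
```

The vertical force is still zero although the key should be about 7 mm below the hub's top face, so it looks to be in the slot. I'll keep pressing.

drive_tool([
  {"claw": 1,"linear": [0,-0.03,0.2],"angular": [0,0,0]},
  {"claw": 1,"linear": [0,0,0.2],"angular": [0,0,0]},
  {"claw": 1,"linear": [0,0,0.2],"angular": [0,0,0]},
  {"claw": 1,"linear": [0,0,0.2],"angular": [0,0,0]},
  {"claw": 1,"linear": [0,0,0],"angular": [0,0,0]},
], newtons=60)

```text
t: 15.9
tool_pos: [0.6065, 0.1714, 0.1092]
orientation: [3.109, 0.448, 0.001]
force: [0.1, -0.2, 2.9]
opening: 0.0573
```

```bash
python3 go.py .606 .170 .101 16.5
python3 - <<'E'
from plant import *
from h import *
p=read_camera("side"); 
r=(200,250,145,205); f=12
im=cv2.resize(p["pixels"][r[0]:r[1],r[2]:r[3],::-1],None,fx=f,fy=f,interpolation=cv2.INTER_CUBIC)
cv2.imwrite("pics/d2.png",cv2.convertScaleAbs(im,alpha=1.5))
E
```

```text
t 15.9 pos [0.6065 0.1714 0.1092] yaw 16.39 F [ 0.1 -0.2  2.9] op 0.0573
tool-now delta cm [-0.09  0.12  0.82] turn deg [ 0.02 -0.05 -0.11]  if after turn cm [-0.09  0.12  0.82]
```

View pics/d2.png

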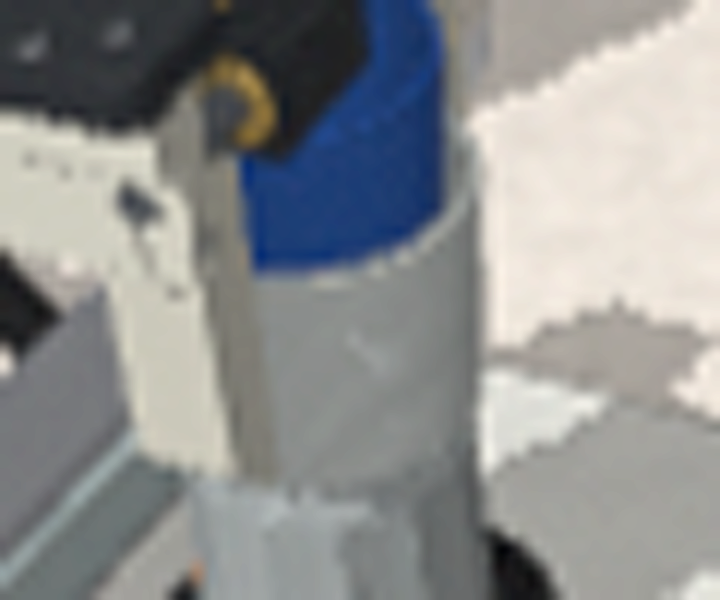

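The key is in and the spring now pushes back (force change about 6 N). Next is pressing home.

drive_tool([
  {"claw": 1,"linear": [0,0,0.2],"angular": [0,0,0]},
  {"claw": 1,"linear": [0,0,0.2],"angular": [0,0,0]},
  {"claw": 1,"linear": [0,0,0.2],"angular": [0,0,0]},
  {"claw": 1,"linear": [0,0,0.1],"angular": [0,0,0]},
  {"claw": 1,"linear": [0,0,0],"angular": [0,0,0]},
], newtons=60)

```text
t: 16.58
tool_pos: [0.6065, 0.1715, 0.102]
orientation: [3.109, 0.448, 0.001]
force: [-0.8, -1.2, 6.2]
opening: 0.0573
```

```bash
python3 go.py .606 .171 .101 16.5
```

```text
t 16.575 pos [0.6065 0.1715 0.102 ] yaw 16.4 F [-0.8 -1.2  6.2] op 0.0573
tool-now delta cm [-0.06  0.03  0.1 ] turn deg [ 0.02 -0.04 -0.1 ]  if after turn cm [-0.06  0.03  0.1 ]
```

drive_tool([
  {"claw": 1,"linear": [0,0,0.1],"angular": [0,0,0]},
  {"claw": 1,"linear": [0,0,0.05],"angular": [0,0,0]},
  {"claw": 1,"linear": [0,0,0],"angular": [0,0,0]},
], newtons=60)

```text
t: 16.95
tool_pos: [0.6067, 0.1716, 0.1011]
orientation: [3.109, 0.448, 0.002]
force: [-2.0, -2.5, 9.7]
opening: 0.0573
```

```bash
python3 go.py .606 .171 .101 16.5
```

```text
t 16.95 pos [0.6067 0.1716 0.1011] yaw 16.4 F [-2.  -2.5  9.7] op 0.0573
tool-now delta cm [-0.08  0.03  0.01] turn deg [ 0.02 -0.08 -0.1 ]  if after turn cm [-0.08  0.03  0.01]
```

drive_tool([
  {"claw": 1,"linear": [0,0,0.05],"angular": [0,0,0]},
  {"claw": 1,"linear": [0,0,0.05],"angular": [0,0,0]},
  {"claw": 1,"linear": [0,0,0],"angular": [0,0,0]},
  {"claw": 1,"linear": [0,0,0],"angular": [0,0,0]},
], newtons=60)

```text
t: 17.45
tool_pos: [0.6069, 0.1716, 0.1011]
orientation: [3.109, 0.448, 0.003]
force: [-4.6, -2.4, 14.5]
opening: 0.0575
```

```bash
python3 go.py .606 .171 .101 16.5
python3 - <<'E'
from plant import *
from h import *
p=read_camera("side"); 
cv2.imwrite("pics/side9.png",p["pixels"][:,:,::-1])
r=(200,250,145,205); f=12
im=cv2.resize(p["pixels"][r[0]:r[1],r[2]:r[3],::-1],None,fx=f,fy=f,interpolation=cv2.INTER_CUBIC)
cv2.imwrite("pics/d3.png",cv2.convertScaleAbs(im,alpha=1.5))
E
```

```text
t 17.45 pos [0.6069 0.1716 0.1011] yaw 16.4 F [-4.6 -2.4 14.5] op 0.0575
tool-now delta cm [-0.1   0.03  0.01] turn deg [ 0.03 -0.11 -0.1 ]  if after turn cm [-0.1   0.03  0.01]
```

View pics/d3.png

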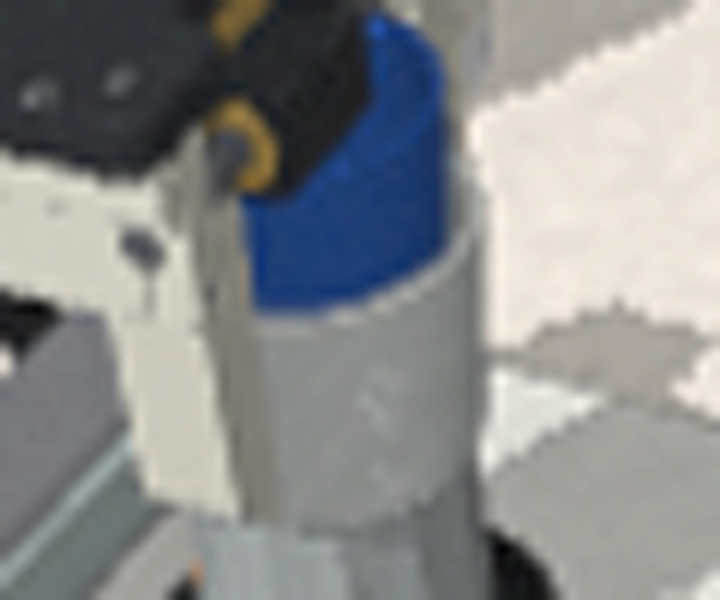

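View pics/side9.png

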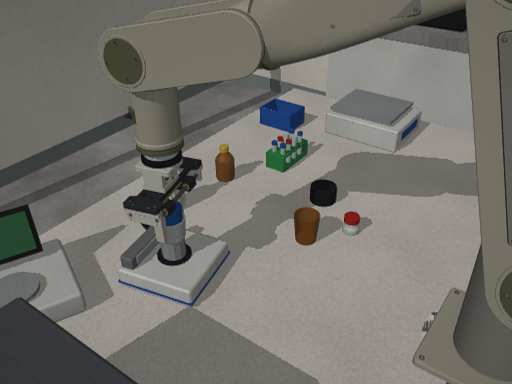

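The depth has stopped at 0.1011, which equals the predicted flush height, and the force is rising. I'll relieve the side load and press a bit firmer.

drive_tool([
  {"claw": 1,"linear": [-0.08,0.03,0],"angular": [0,0,0]},
  {"claw": 1,"linear": [0,0,0.05],"angular": [0,0,0]},
  {"claw": 1,"linear": [0,0,0.05],"angular": [0,0,0]},
  {"claw": 1,"linear": [0,0,0],"angular": [0,0,0]},
  {"claw": 1,"linear": [0,0,0],"angular": [0,0,0]},
], newtons=60)

```text
t: 18.12
tool_pos: [0.6067, 0.1715, 0.101]
orientation: [-3.109, -0.448, -0.005]
force: [-5.6, -1.7, 18.5]
opening: 0.0569
```

```bash
python3 go.py .606 .171 .101 16.5
```

```text
t 18.125 pos [0.6067 0.1715 0.101 ] yaw 16.41 F [-5.6 -1.7 18.5] op 0.0569
tool-now delta cm [-0.08  0.03  0.  ] turn deg [ 0.01 -0.19 -0.09]  if after turn cm [-0.08  0.03  0.  ]
```

Run:
```python
from plant import *
from h import *
p=read_camera("side"); r=(200,250,145,205); f=12
im=cv2.resize(p["pixels"][r[0]:r[1],r[2]:r[3],::-1],None,fx=f,fy=f,interpolation=cv2.INTER_CUBIC)
im=cv2.convertScaleAbs(im,alpha=1.5); o=im.copy()
x,y=.6065,.1700
for z,d,c in [(.093,.052,(0,255,0)),(.139,.054,(0,255,0)),(.093,.048,(0,0,255)),(.142,.054,(0,255,255))]:
    uv=((proj(p,circ(x,y,z,d))+.5-[r[2],r[0]])*f).astype(np.int32); cv2.polylines(o,[uv],True,c,1)
cv2.imwrite("pics/e1.png",o)
print(read_state()["t"],read_state()["force"],read_state()["tool_pos"])
```

```text
18.175 [-4.89109991 -1.46139348 19.56451808] [0.60671377 0.1714674  0.10101471]
```

View pics/e1.png

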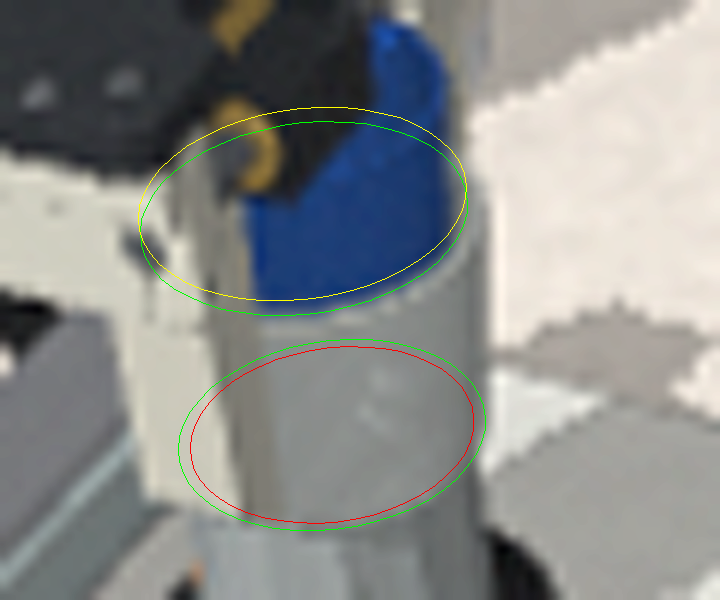

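The rim and underside match the home position (green curves). I'll hold still briefly to check it is stable.

drive_tool([
  {"claw": 1,"linear": [0,0,0],"angular": [0,0,0]},
  {"claw": 1,"linear": [0,0,0],"angular": [0,0,0]},
  {"claw": 1,"linear": [0,0,0],"angular": [0,0,0]},
  {"claw": 1,"linear": [0,0,0],"angular": [0,0,0]},
  {"claw": 1,"linear": [0,0,0],"angular": [0,0,0]},
  {"claw": 1,"linear": [0,0,0],"angular": [0,0,0]},
  {"claw": 1,"linear": [0,0,0],"angular": [0,0,0]},
  {"claw": 1,"linear": [0,0,0],"angular": [0,0,0]},
], newtons=60)

```text
t: 19.18
tool_pos: [0.6067, 0.1715, 0.101]
orientation: [-3.109, -0.448, -0.005]
force: [-4.4, -1.4, 18.1]
opening: 0.0574
```

It held steady, so I'm handing it in.

```bash
python3 -c "
from plant import *
print(close_job()); s=read_state(); print(s['t'],s['tool_pos'],s['force'],s['opening'])"
```

```text
the job is handed in; nothing more can be done
None
the job is handed in; nothing more can be done
```

The liner is seated in the holder, and the holder's stem is pressed home in the hub with the gripper still holding it at 60 N. I handed the job in at about 19 s of the 51 s allowed.

**What I did:** I dropped the liner into the holder while it stood in its stand, then gripped the holder and carried it to the hub. I turned it about 16° to line the key up with the slot, and the key slipped in on the first try.

**Last checks:**
- **Depth:** the tool stopped at z = 0.101 m, the height predicted for a flush fit. It moved only about 0.1 mm as the upward force rose from 10 to 18 N.
- **Steadiness:** position and force held for a full second before I handed in.
- **Side picture:** the holder's rim and underside matched the model of the home position. The bystanders visible there had not moved.

**What was less certain:**
- A side force of about 5 N stayed on the tool after I tried to relieve it.
- The top camera was blocked by the arm over the hub, so it could not confirm the fit. The two cameras also differed by 1–2 mm on where the hub is.
- A state reading after the hand-in was not possible.

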